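# Refit the upper burr of a cocoa-nib mill and wind it to the fine stop

### The arm

A 7-joint arm with a two-finger parallel gripper is mounted at the origin on the work surface. World frame = base frame: x ahead of the robot, y to its left, z up, the work surface at z = 0. Lengths are in m, angles in rad, forces in N, time in s.
With the tool pointing down it reaches from about 0.4 to 0.85 m from the base axis. Payload 10.4 kg.
Tool frame: the origin (TCP) lies at the very end of the fingers, on their centre line; the grasp point (between the pads) lies 19 mm behind it; x points along the fingers, y is the direction in which the jaws open and shut, and the axes are right-handed (so a half turn about x gives the same grasp; the last joint's range is limited). The gripper opens to 87 mm and grips with 3 to 60 N. Pads are 19 mm wide; open, the fingers measure 117 mm over their backs; the gripper's body (75 mm by 190 mm) begins 51 mm behind the grasp point.
Start: joints at [1.149, 0.332, -0.065, 1.46, 0.022, 1.35, -0.088], TCP at [0.243, -0.576, 0.223] pointing down, gripper open.
Joint ranges: [-2.6, 2.6], [-0.5, 2.12], [-1.47, 1.34], [0.16, 2.42], [-1.27, 4.41], [0.06, 2.06], [-2.6, 2.6]. Speed limits (rad/s): [2.22, 2.22, 2.79, 2.79, 3.14, 3.14, 3.14].

### API

Orientations are given as a 3x3 rotation matrix whose columns are the frame's x, y, z axes.
In Python, from station import ctrl gives the robot as it stands. The module is installed in compiled form; this text tells all that it offers.
- The arm moves only by the tool jog_arm, never from a script. Its argument "commands" is a list of rows, each a list of 5 numbers: the opening, from 0 (shut) to 1 (fully open), then the shift along the tool's x, y, z scaled (see below), then the turn about the tool's x scaled (see below). In form: [[grip, tx, ty, tz, yaw], ...]. A call has 1 to 12 rows; each row is the pose to reach, as a shift and turn from the pose commanded when the call began, along the tool's axes at that moment, turning the shorter way round; what a row does not reach only later rows make up. The controller multiplies each number of a shift by 1000 mm and each number of a turn by 180 degrees. A row lasts 1/10 s, in which the tool goes at most 50 mm and 8.59 degrees, less where a joint would pass 70% of its speed; a pose out of reach is approached as far as the arm can. A call with a number of a shift or a turn outside -1 to 1 is refused whole. A call with a gripper value outside its range is refused whole. The fingers move at their own pace and stop on an object; the grip force is fixed at half the most. Time passes only in rows, so rows that repeat a pose let the fingers close. It gives the time, the measured TCP pose, the force and the opening at its end, in the units of the state.
- ctrl.observe(): the state, without advancing time (a new reading comes with each control period).
- ctrl.camera(name): name is "side" or "top" or "wrist"; returns (picture, depth): 384x512x3 uint8, blue, green, red; 384x512 float32, m along the optical axis (not along the pixel's ray), 0 where there is no reading.
- ctrl.camera_info(name): a dict with "K" (3x3 intrinsics, pixels), "xyz" and "attitude" of the camera in the world; the wrist camera has in their place "hand_eye" (4x4, takes a point from camera to tool coordinates, whose origin is the TCP and whose axes are the tool frame's). Camera axes: x right, y up, looking along -z (the intrinsics and any distortion apply to the point x, -y, -z); pixel columns grow to the right and rows downward; lengths in m; the calibration is good to about 2 mm. A picture is of the moment at which its call begins: read the wrist's pose just before it. camera_info takes no time and is no camera call.
- ctrl.hand_in(): hands the job in, once; it reports no verdict.
The state is a dict: "clock": time; "joint_positions": joint angles; "joint_velocities": joint speeds; "tau": joint torques, N m; "ee_pos": TCP position; "eef_rot": TCP orientation; "wrist_force": force on the tool from outside, world axes, zero at the start; "wrist_torque": the same for the moment, N m; "width": finger opening in m.
Only numpy, scipy, OpenCV 4.12 (cv2) and the standard library are available. Lean on these libraries where they do the work, as an engineer would, in place of code of your own. Each camera call takes 0.05 s, during which the arm holds its last target.

### The job

The nib mill has been cleaned: put its upper burr back. Set the burr in the mill's mouth, turn it under light pressure until its notches find the keys and it drops fully home, then turn it clockwise, collar and all, to the fine stop, and let go. The burr is ceramic, so never force it, and leave the other things on the bench where they are.

Things in the scene. Friction and masses are not known exactly. Their poses are not given: they have to be found in the camera images.
- burr: The loose upper burr, 64 mm high, about 0.3 kg, starts upright on the bench: a white ceramic ring (53 mm across, lowest 14 mm) in a steel carrier whose round flange, 66 mm across, lies 14 to 24 mm above the underside; a bridge grip stands on the flange. Origin: centre of the underside; z up, +x through the first notch.
- burr_grip (a point): Centre of the steel bridge grip on the burr: a bar 50 mm long (along the burr's x), 12 mm thick (y) and 24 mm high, 40 to 64 mm above the underside, on two short legs. A small dark ridge on top marks its +x end. This point is 52 mm above the burr's underside; the axes are the burr's.
- burr_notch (a point): The first of three notches in the flange's rim, each 11 mm wide and 6 mm deep, at 0, 100 and 220 degrees anticlockwise seen from above: uneven, so that only one orientation fits. This one is below the ridged end of the grip. Point: 30 mm from the axis, 19 mm above the underside. Axes: the burr's.
- mill: Cocoa-nib mill, fixed on the bench on levelling feet that raise it 2 to 12 mm: grey box 175 x 130 mm with a knurled aluminium adjusting collar, 98 mm across, on top; the collar turns stiffly, and how it stands is not given. The spout and cup are at its front. Origin: under its base, on the collar's upright axis, 2 to 12 mm above the bench; +x points to the mill's front.
- mill_mouth (a point): Centre of the mouth's rim, 216 mm above the mill's origin: a round bore 70 mm wide and 18 mm deep in the collar, edge bevelled 3 mm. Three 6 mm wide keys stand against its wall, spaced like the burr's notches, tops 8 mm below the rim. An unmatched burr rides on them (its origin 194 mm above the mill's). The first key starts 30 to 80 degrees anticlockwise of the mill's front. Axes: the mill's.
- mill_seat (a point): Centre of the ring seat in the bore, 198 mm above the mill's origin. When the notches meet the keys (5 degrees of play) the burr goes down 10 mm and its flange rests here (burr origin 184 mm above the mill's). Turned clockwise from above it then takes the collar along (0.3 N m) to a hard stop, where the burr's +x points to the mill's front. The ceramic stands at most 40 N. Axes: the mill's.
- cup: Steel catch cup, 68 mm across, 60 mm high, on the mill's foot under the spout. Leave it. Origin: centre of its underside.
- hopper: The mill's translucent white plastic hopper, standing upside down on its wide black rim, 150 mm across, 135 mm high. Leave it. Origin: centre of its underside.
- beans: Glass bowl of cocoa beans, 160 mm across, 60 mm high. Leave it. Origin: centre of its underside.
- brush: Small flat cleaning brush with a wooden handle, lying on the bench beyond the burr. Leave it. Origin: under it, within its length.

How it is judged:
By the outcome, as a careful person would: the job done as asked, in the order asked, and still so for the second after the job is handed in, with the robot touching nothing.
It also fails if it takes over 72 s, if anything falls off the work surface, if the arm or the gripper's body presses on something with over 40 N, if the wrist force passes 120 N, or if a joint passes its speed limit or range.

## Working session

There is one attempt and no reset: what is moved stays moved. The work goes in short steps, Python scripts to look and compute and a tool call to move; the robot and the scene stay as the last step left them, time stands still between calls to the robot, and variables do not carry over. Pictures are saved under pics/ and viewed, and the job is handed in when it is done.

Besides the shell and the picture viewer there is one more tool, called after "Request:" in YAML: its name, and indented under it one key for each argument. jog_arm: Moves the arm, as the interface text tells. Its arguments: {"type":"object","properties":{"commands":{"type":"array"}},"required":["commands"]}

```bash
mkdir -p pics; cat > h.py <<'E'
import numpy as np, cv2
from station import ctrl
def cam(n,tag):
    s=ctrl.observe(); im,d=ctrl.camera(n); cv2.imwrite(f'pics/{tag}.png',im); np.savez(f'{tag}.npz',im=im,d=d,p=s['ee_pos'],R=s['eef_rot']); return im,d,s
def T(n,tag):
    i=ctrl.camera_info(n); z=np.load(f'{tag}.npz')
    if 'hand_eye' in i:
        W=np.eye(4);W[:3,:3]=z['R'];W[:3,3]=z['p'];return W@np.array(i['hand_eye'])
    W=np.eye(4);A=np.array(i['attitude']);W[:3,:3]=A;W[:3,3]=i['xyz'];return W
def px(n,tag,u,v,depth=None,zw=None):
    K=np.array(ctrl.camera_info(n)['K']);M=T(n,tag)
    r=np.array([(u-K[0,2])/K[0,0],-(v-K[1,2])/K[1,1],-1.])
    if zw is not None:
        w=M[:3,:3]@r; depth=(zw-M[2,3])/w[2]
    if depth is None: depth=np.load(f'{tag}.npz')['d'][int(round(v)),int(round(u))]
    return M[:3,:3]@(r*depth)+M[:3,3]
def cloud(n,tag):
    K=np.array(ctrl.camera_info(n)['K']);M=T(n,tag);d=np.load(f'{tag}.npz')['d']
    v,u=np.mgrid[:384,:512]
    P=np.stack([(u-K[0,2])/K[0,0]*d,-(v-K[1,2])/K[1,1]*d,-d],-1)
    Q=P@M[:3,:3].T+M[:3,3]; Q[d==0]=np.nan; return Q
E
python3 - <<'E'
from h import *
np.set_printoptions(precision=4,suppress=True)
for n in ['side','top','wrist']:
    print(ctrl.camera_info(n))
for n in ['side','top','wrist']: cam(n,n+'0')
s=ctrl.observe(); print(s)
E
```

```text
{'K': array([[401.9387,   0.    , 256.2131],
       [  0.    , 401.9387, 195.0563],
       [  0.    ,   0.    ,   1.    ]]), 'xyz': array([0.2972, 0.9792, 0.8882]), 'attitude': array([[-0.9769,  0.1186, -0.1778],
       [-0.2135, -0.5831,  0.7838],
       [-0.0108,  0.8037,  0.5949]])}
{'K': array([[372.2473,   0.    , 251.0094],
       [  0.    , 372.2473, 191.672 ],
       [  0.    ,   0.    ,   1.    ]]), 'xyz': array([ 0.43  , -0.0188,  1.3195]), 'attitude': array([[ 0.0256,  0.9955, -0.0913],
       [-0.9997,  0.0255, -0.0028],
       [-0.0005,  0.0914,  0.9958]])}
{'K': array([[299.7968,   0.    , 256.0448],
       [  0.    , 299.7968, 190.1935],
       [  0.    ,   0.    ,   1.    ]]), 'hand_eye': array([[-0.0001,  0.278 , -0.9606, -0.1625],
       [ 1.    , -0.0008, -0.0003,  0.0001],
       [-0.0008, -0.9606, -0.278 , -0.0764],
       [ 0.    ,  0.    ,  0.    ,  1.    ]])}
{'clock': 0.15, 'joint_positions': array([ 1.1494,  0.3327, -0.0647,  1.4607,  0.0216,  1.3498, -0.0885]), 'joint_velocities': array([-0.0008, -0.0009,  0.0003, -0.0042,  0.0013,  0.001 , -0.0019]), 'tau': array([  0.0008, -62.3635,   0.0247, -39.0138,  -0.0613,   0.0374,
         0.0002]), 'ee_pos': array([ 0.2426, -0.5757,  0.222 ]), 'eef_rot': array([[-0.0004,  0.3883, -0.9215],
       [ 0.0009, -0.9215, -0.3883],
       [-1.    , -0.001 ,  0.    ]]), 'wrist_force': array([0.0261, 0.0974, 0.1548]), 'wrist_torque': array([-0.0083,  0.0287,  0.0314]), 'width': 0.08708932778646307}
```

View pics/top0.png

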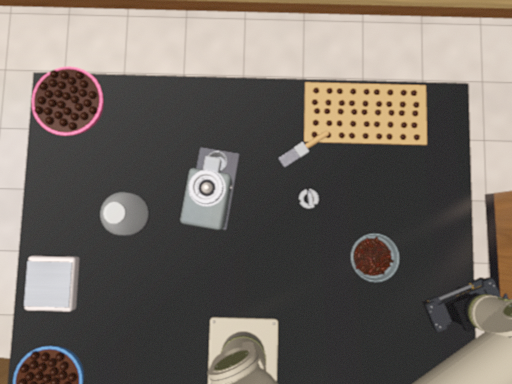

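View pics/side0.png

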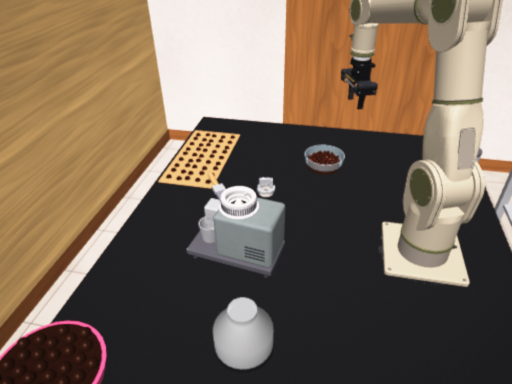

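View pics/wrist0.png

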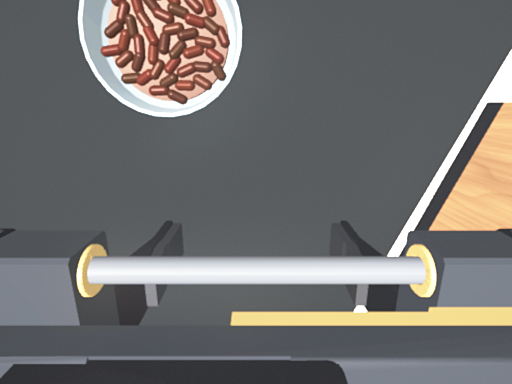

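```bash
python3 - <<'E'
from h import *
np.set_printoptions(precision=4,suppress=True)
Q=cloud('top','top0')
b=Q[175:222,290:330].reshape(-1,3)
print('burr z max',np.nanmax(b[:,2])); 
for lo,hi in[(.016,.035),(.05,.075)]:
    m=(b[:,2]>lo)&(b[:,2]<hi); print(m.sum(),b[m].min(0),b[m].max(0),b[m].mean(0))
m=Q[140:235,170:250].reshape(-1,3)
print('mill zmax',np.nanmax(m[:,2])); k=m[:,2]>.205; print(m[k].min(0),m[k].max(0),k.sum(), np.percentile(m[k][:,2],[10,50,90]))
print(px('top','top0',207,188,zw=.222),px('top','top0',309,199,zw=.024))
im=cv2.imread('pics/top0.png')
a=cv2.resize(im[170:226,280:340],None,fx=7,fy=7,interpolation=3)
c=cv2.resize(im[145:235,170:250],None,fx=4.35,fy=4.35,interpolation=3)
h=max(a.shape[0],c.shape[0]); o=np.zeros((h,a.shape[1]+c.shape[1],3),np.uint8);o[:a.shape[0],:a.shape[1]]=a;o[:c.shape[0],a.shape[1]:]=c
cv2.imwrite('pics/crop0.png',o);print(o.shape)
E
```

```text
burr z max 0.06947069753234092
162 [ 0.5003 -0.2496  0.0161] [ 0.5636 -0.1838  0.0311] [ 0.53   -0.2165  0.0238]
60 [ 0.5086 -0.2225  0.0504] [ 0.5562 -0.2089  0.0695] [ 0.5321 -0.2161  0.0624]
mill zmax 0.2317291582990706
[0.4936 0.0679 0.2051] [0.5931 0.1693 0.2317] 643 [0.2075 0.2233 0.2275]
[0.5383 0.115  0.222 ] [ 0.5284 -0.218   0.024 ]
(392, 768, 3)
```

View pics/crop0.png

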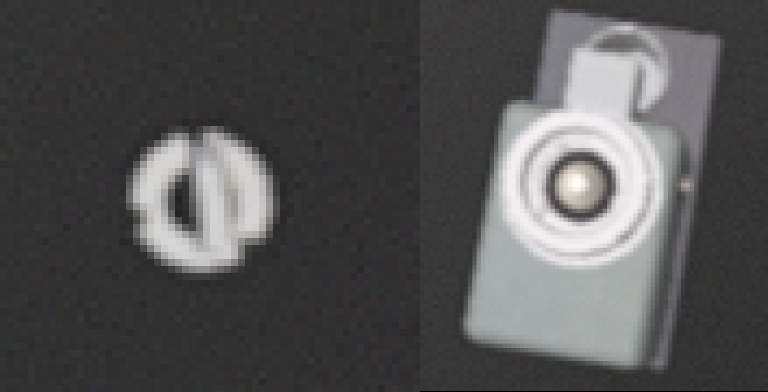

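Request:
jog_arm:
  commands:
    - [1,-0.05,0,0,0]
    - [1,-0.1,0,0,0.03]
    - [1,-0.15,-0.04,-0.02,0.06]
    - [1,-0.15,-0.08,-0.06,0.09]
    - [1,-0.15,-0.12,-0.09,0.127]
    - [1,-0.15,-0.16,-0.12,0.127]
    - [1,-0.15,-0.2,-0.15,0.127]
    - [1,-0.15,-0.23,-0.19,0.127]
    - [1,-0.15,-0.27,-0.22,0.127]
    - [1,-0.15,-0.3,-0.26,0.127]
    - [1,-0.15,-0.33,-0.29,0.127]
    - [1,-0.15,-0.36,-0.32,0.127]

```text
clock: 1.35
ee_pos: [0.3973, -0.1198, 0.3725]
eef_rot: [[0.0, -0.0, -1.0], [-0.001, -1.0, 0.0], [-1.0, 0.001, -0.0]]
wrist_force: [0.4, -0.5, -0.1]
width: 0.0867
```

Request:
jog_arm:
  commands:
    - [1,0,-0.04,-0.02,0]
    - [1,0,-0.08,-0.04,0]
    - [1,0,-0.12,-0.06,0]
    - [1,0,-0.16,-0.08,0]
    - [1,0,-0.2,-0.1,0]
    - [1,0,-0.235,-0.11,0]
    - [1,0,-0.235,-0.11,0]
    - [1,0,-0.235,-0.11,0]

```text
clock: 2.15
ee_pos: [0.5069, 0.1137, 0.3721]
eef_rot: [[-0.001, 0.002, -1.0], [0.0, -1.0, -0.002], [-1.0, -0.0, 0.001]]
wrist_force: [0.4, -0.2, 0.1]
width: 0.0869
```

```bash
python3 - <<'E'
from h import *
im,d,s=cam('wrist','wm1'); print(s['ee_pos'],s['clock'])
cv2.imwrite('pics/wm1b.png',cv2.resize(im,None,fx=1.5,fy=1.5,interpolation=3))
E
```

```text
[0.50694053 0.11371987 0.37210636] 2.15
```

View pics/wm1b.png

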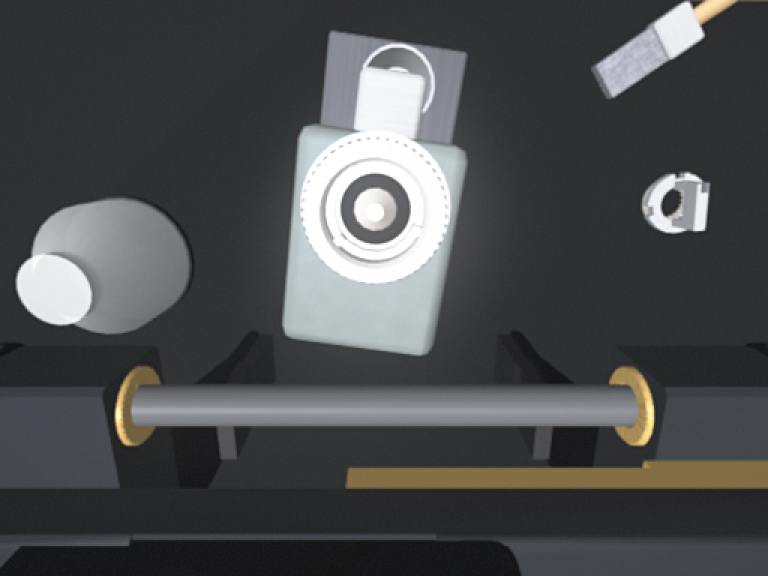

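```bash
python3 - <<'E'
from h import *
np.set_printoptions(precision=4,suppress=True)
im=cv2.imread('pics/wm1.png')
c=im[80:200,190:310]
g=cv2.cvtColor(c,6).astype(float); g=np.clip((g-100)/155,0,1)**2.5*255
o=np.hstack([cv2.resize(c,(400,400),interpolation=3),cv2.cvtColor(cv2.resize(g.astype(np.uint8),(400,400),interpolation=3),8)])
cv2.imwrite('pics/wm1c.png',o)
Q=cloud('wrist','wm1')
q=Q[80:200,190:310].reshape(-1,3); k=q[:,2]>.21; print(q[k].min(0),q[k].max(0),np.percentile(q[k][:,2],[5,50,95]),k.sum())
# circle centre of rim via extents
r=q[(q[:,2]>.215)]; (cx,cy),rad=cv2.minEnclosingCircle(r[:,:2].astype(np.float32)); print(cx,cy,rad)
# body heading: points z .15-.2
b=Q.reshape(-1,3); b=b[(b[:,2]>.1)&(b[:,2]<.205)&(np.hypot(b[:,0]-.53,b[:,1]-.115)<.2)]
print(np.percentile(b[:,2],[5,50,95]), cv2.minAreaRect(b[:,:2].astype(np.float32)*1000))
E
```

```text
[0.493  0.0698 0.21  ] [0.5952 0.1714 0.2284] [0.2129 0.2257 0.2272] 4164
0.544004499912262 0.12083651125431061 0.05128353461623192
[0.1795 0.1898 0.1949] ((552.105712890625, 119.55929565429688), (130.14117431640625, 250.31809997558594), 82.0645751953125)
```

View pics/wm1c.png

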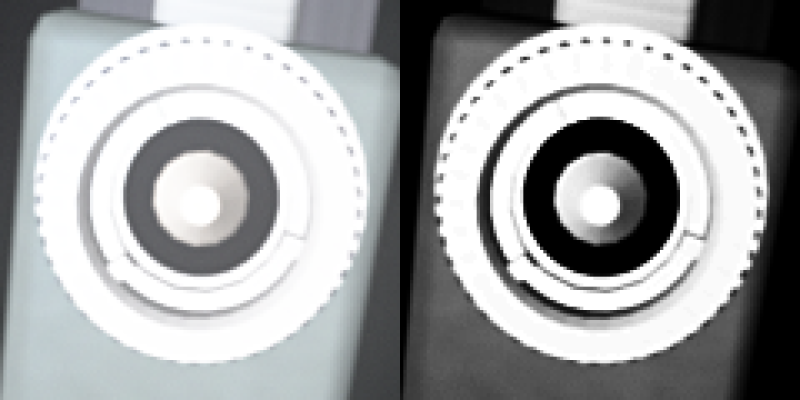

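```bash
python3 - <<'E'
from h import *
np.set_printoptions(precision=4,suppress=True)
im=cv2.imread('pics/wm1.png')
c=im[98:180,209:291]
g=cv2.cvtColor(c,6).astype(float); g=np.clip((g-200)/55,0,1)*255
d=np.load('wm1.npz')['d'][98:180,209:291]; Q=cloud('wrist','wm1')[98:180,209:291,2]
z=np.clip((Q-.19)/.04,0,1)*255
up=lambda a:cv2.cvtColor(cv2.resize(a.astype(np.uint8),(400,400),interpolation=0),8)
cv2.imwrite('pics/wm1d.png',np.hstack([up(g),up(z)]))
print(px('wrist','wm1',250,138.5,zw=.2265))
E
```

```text
[0.5489 0.1199 0.2265]<stdin>:8: RuntimeWarning: invalid value encountered in cast
```

View pics/wm1d.png

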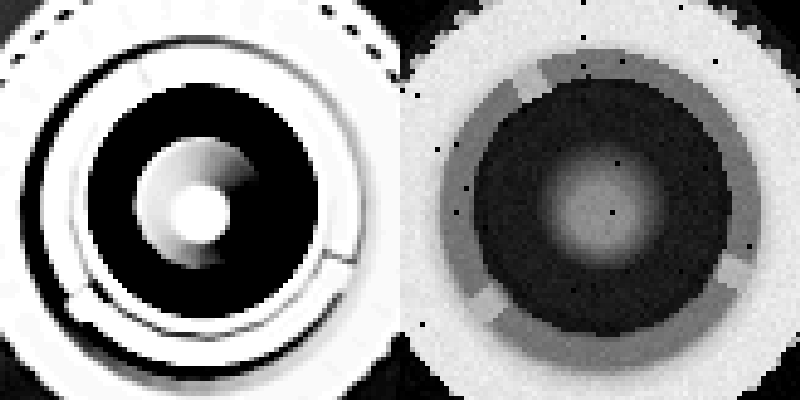

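```bash
python3 - <<'E'
from h import *
from scipy.optimize import least_squares
np.set_printoptions(precision=4,suppress=True)
Q=cloud('wrist','wm1')[90:190,200:300]; z=Q[...,2]
rim=(z>.223)
print('rim',np.median(z[rim]),'dist tally',np.histogram(z[np.isfinite(z)],bins=np.arange(.18,.235,.002)))
def circ(p):
    f=lambda x:np.hypot(p[:,0]-x[0],p[:,1]-x[1])-x[2]
    return least_squares(f,[.545,.12,.04],loss='soft_l1',f_scale=.001).x
m=rim.astype(np.uint8); m=cv2.morphologyEx(m,cv2.MORPH_CLOSE,np.ones((3,3)))
cs,_=cv2.findContours(m,cv2.RETR_CCOMP,cv2.CHAIN_APPROX_NONE)
cs=[c for c in cs if len(c)>60]
for c in cs:
    p=Q[c[:,0,1],c[:,0,0]]; p=p[np.isfinite(p[:,0])&(p[:,2]>.22)]; print(len(c),circ(p))
seat=(z<.2165)&(z>.203); p=Q[seat]
c0=circ(Q[rim]); 
for cx,cy in [(.5465,.1195)]:
    r=np.hypot(Q[...,0]-cx,Q[...,1]-cy)
    k=(z>.2145)&(z<.2225)&(r<.034)&(r>.025); a=np.degrees(np.arctan2(Q[...,1]-cy,Q[...,0]-cx))%360
    h=np.histogram(a[k],bins=np.arange(0,365,5)); print([(int(e),int(n)) for n,e in zip(*h) if n>0])
    for lo,hi in[(10,60),(110,160),(230,275)]:
        s=k&(a>lo)&(a<hi); print(a[s].mean(),Q[s].mean(0))
E
```

```text
rim 0.22604619022498285 dist tally (array([  46,   24,   43,  243,  856,  857, 1227,  883,   85,   75,   80,
         80,   84,  476,  581,  132,  108,   53,  145,  235,  235,  298,
       1338, 1610,   10,    0,    0]), array([0.18 , 0.182, 0.184, 0.186, 0.188, 0.19 , 0.192, 0.194, 0.196,
       0.198, 0.2  , 0.202, 0.204, 0.206, 0.208, 0.21 , 0.212, 0.214,
       0.216, 0.218, 0.22 , 0.222, 0.224, 0.226, 0.228, 0.23 , 0.232,
       0.234]))
267 [0.5441 0.1207 0.0476]
215 [0.5441 0.1206 0.0364]
[(0, 1), (5, 2), (10, 3), (15, 1), (20, 2), (25, 17), (30, 19), (35, 9), (120, 2), (125, 8), (130, 10), (235, 7), (240, 14), (245, 12), (265, 3), (270, 3), (275, 3), (280, 3), (285, 2), (290, 4), (295, 2), (300, 3), (305, 1), (310, 2), (315, 1), (320, 3), (325, 2), (330, 2), (335, 4), (340, 3), (345, 1), (350, 3), (355, 2)]
29.6294645503135 [0.5732 0.1346 0.2188]
129.6264974191121 [0.526  0.1443 0.2177]
247.38563595369786 [0.5347 0.0909 0.2184]
```

Request:
jog_arm:
  commands:
    - [1,0,0.04,0,0]
    - [1,0,0.08,0,0]
    - [1,0,0.12,0,0]
    - [1,0.02,0.16,0.005,0]
    - [1,0.05,0.2,0.007,0]
    - [1,0.08,0.24,0.007,0]
    - [1,0.11,0.28,0.007,0]
    - [1,0.14,0.31,0.007,0]
    - [1,0.15,0.33,0.007,0]
    - [1,0.15,0.33,0.007,0]
    - [1,0.15,0.33,0.007,0]

```text
clock: 3.3
ee_pos: [0.5003, -0.2167, 0.2237]
eef_rot: [[0.001, -0.001, -1.0], [-0.0, -1.0, 0.001], [-1.0, 0.0, -0.001]]
wrist_force: [-0.3, 1.4, 0.0]
width: 0.0873
```

```bash
python3 - <<'E'
from h import *
im,d,s=cam('wrist','wb1'); print(s['ee_pos'],s['clock'])
cv2.imwrite('pics/wb1b.png',cv2.resize(im,None,fx=1.5,fy=1.5,interpolation=3))
E
```

```text
[ 0.50030818 -0.21671791  0.22372995] 3.3
```

View pics/wb1b.png

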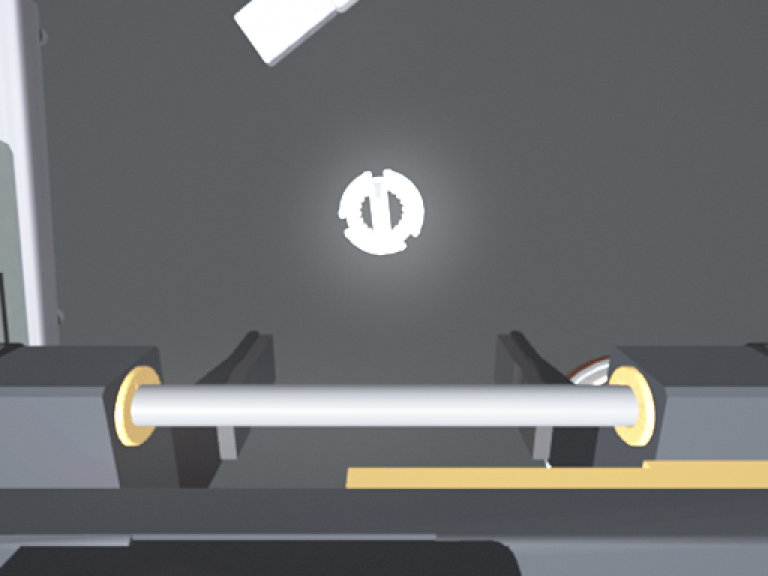

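```bash
python3 - <<'E'
from h import *
from scipy.optimize import least_squares
np.set_printoptions(precision=4,suppress=True)
Q=cloud('wrist','wb1')[100:180,215:295]; z=Q[...,2]
g=z>.045; p=Q[g]; print('grip',g.sum(),np.median(p[:,2]),cv2.minAreaRect(p[:,:2].astype(np.float32)*1000), p.mean(0))
q=p[:,:2]-p[:,:2].mean(0); w,v=np.linalg.eigh(q.T@q); print('axis',np.degrees(np.arctan2(v[1,1],v[0,1])))
f=((z>.012)&(z<.032)); m=((z>.012)).astype(np.uint8)
c=max(cv2.findContours(m,0,1)[0],key=len); P=Q[c[:,0,1],c[:,0,0]]
x=least_squares(lambda x:np.hypot(P[:,0]-x[0],P[:,1]-x[1])-.033,[.53,-.217],loss='soft_l1',f_scale=.001).x
print('flange centre',x,'z',np.median(z[f]))
r=np.hypot(Q[...,0]-x[0],Q[...,1]-x[1]);a=np.degrees(np.arctan2(Q[...,1]-x[1],Q[...,0]-x[0]))%360
k=(r>.028)&(r<.032)&(z<.012); h=np.histogram(a[k],bins=np.arange(0,365,5)); print([(int(e),int(n)) for n,e in zip(*h) if n>0])
im=cv2.imread('pics/wb1.png')[105:177,218:290]
gg=np.clip((cv2.cvtColor(im,6).astype(float)-190)/65,0,1)**2*255
zz=np.nan_to_num(np.clip(z[5:77,3:75]/.07,0,1)*255)
up=lambda a:cv2.resize(a.astype(np.uint8),(400,400),interpolation=0)
cv2.imwrite('pics/wb1d.png',np.hstack([up(gg),up(zz)]))
E
```

```text
grip 523 0.06427140649603885 ((532.1278686523438, -215.13906860351562), (50.33882522583008, 11.99903392791748), 6.209254741668701) [ 0.5335 -0.215   0.0642]
axis -173.9480548177571
flange centre [ 0.5323 -0.2153] z 0.02440490452067462
[(0, 6), (5, 6), (10, 7), (15, 4), (100, 3), (105, 2), (110, 2), (115, 1), (215, 2), (220, 1), (225, 2), (230, 1), (355, 6)]
```

View pics/wb1d.png

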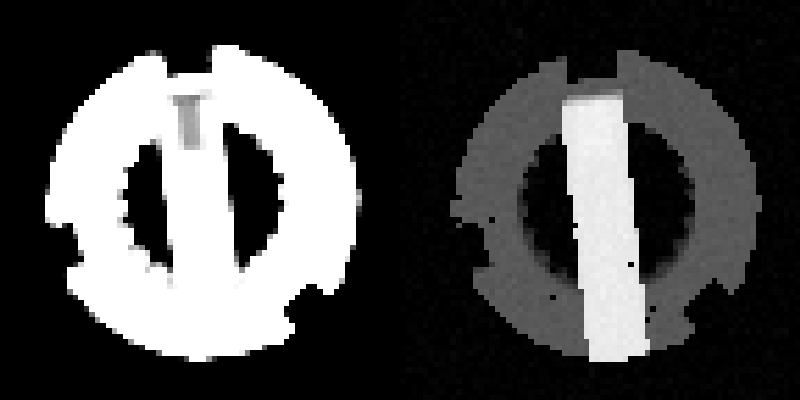

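Request:
jog_arm:
  commands:
    - [1,0.03,-0.002,-0.032,-0.034]
    - [1,0.07,-0.002,-0.032,-0.034]
    - [1,0.11,-0.002,-0.032,-0.034]
    - [1,0.14,-0.002,-0.032,-0.034]
    - [1,0.165,-0.002,-0.032,-0.034]
    - [1,0.18,-0.002,-0.032,-0.034]
    - [1,0.186,-0.002,-0.032,-0.034]
    - [1,0.186,-0.002,-0.032,-0.034]

```text
clock: 4.15
ee_pos: [0.5326, -0.2144, 0.0372]
eef_rot: [[0.001, 0.107, -0.994], [-0.0, -0.994, -0.107], [-1.0, 0.0, -0.001]]
wrist_force: [0.0, -0.3, 0.4]
width: 0.087
```

```bash
python3 - <<'E'
from h import *
im,d,s=cam('wrist','wb2'); print(s['ee_pos'],s['clock'])
cv2.imwrite('pics/wb2b.png',cv2.resize(im,None,fx=1.5,fy=1.5,interpolation=3))
E
```

```text
[ 0.53256134 -0.21444813  0.03715674] 4.15
```

View pics/wb2b.png

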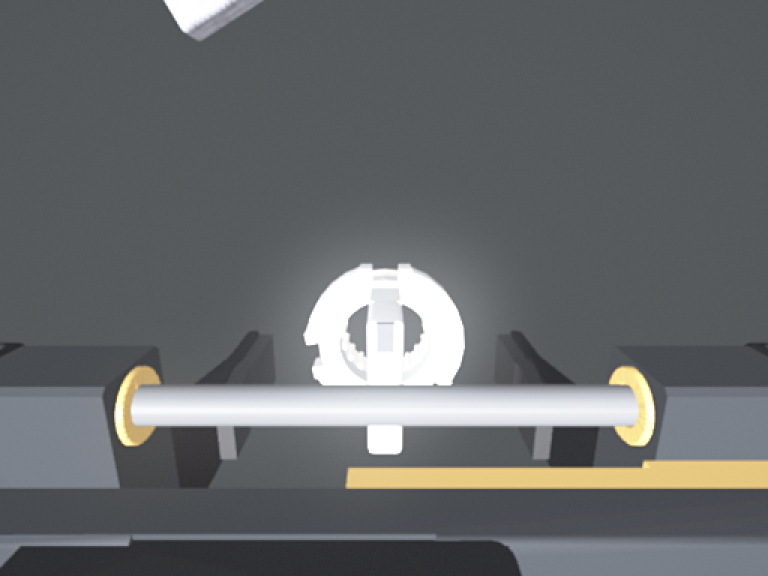

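Request:
jog_arm:
  commands:
    - [0.4,0,0,0,0]
    - [0.2,0,0,0,0]
    - [0,0,0,0,0]
    - [0,0,0,0,0]
    - [0,0,0,0,0]
    - [0,0,0,0,0]
    - [0,0,0,0,0]
    - [0,0,0,0,0]

```text
clock: 5.0
ee_pos: [0.532, -0.2149, 0.0365]
eef_rot: [[0.0, 0.106, -0.994], [-0.0, -0.994, -0.106], [-1.0, 0.0, -0.0]]
wrist_force: [0.2, 0.2, -0.2]
width: 0.0308
```

Request:
jog_arm:
  commands:
    - [0,0,0,0,0]
    - [0,0,0,0,0]
    - [0,0,0,0,0]
    - [0,0,0,0,0]
    - [0,0,0,0,0]
    - [0,0,0,0,0]

```text
clock: 5.6
ee_pos: [0.532, -0.2148, 0.0365]
eef_rot: [[-0.0, 0.107, -0.994], [0.0, -0.994, -0.107], [-1.0, -0.0, 0.0]]
wrist_force: [0.0, 1.0, -0.8]
width: 0.0118
```

Request:
jog_arm:
  commands:
    - [0,-0.02,0,0,0]
    - [0,-0.06,0,0,0]
    - [0,-0.1,0,0,-0.04]
    - [0,-0.14,0,0,-0.08]
    - [0,-0.18,0,0,-0.12]
    - [0,-0.22,0,0,-0.16]
    - [0,-0.25,0,0,-0.2]
    - [0,-0.27,0,0,-0.217]
    - [0,-0.27,0,0,-0.217]
    - [0,-0.27,0,0,-0.217]

```text
clock: 6.6
ee_pos: [0.5317, -0.2148, 0.3054]
eef_rot: [[-0.001, 0.708, -0.706], [0.0, -0.706, -0.708], [-1.0, -0.001, 0.001]]
wrist_force: [-0.4, 0.3, -4.7]
width: 0.0114
```

Request:
jog_arm:
  commands:
    - [0,0,-0.02,-0.02,0]
    - [0,0,-0.05,-0.05,0]
    - [0,0,-0.08,-0.08,0]
    - [0,0,-0.11,-0.115,0]
    - [0,0,-0.14,-0.15,0]
    - [0,0,-0.17,-0.18,0]
    - [0,0,-0.195,-0.21,0]
    - [0,0,-0.215,-0.23,0]
    - [0,0,-0.225,-0.242,0]
    - [0,0,-0.228,-0.246,0]
    - [0,0,-0.228,-0.246,0]
    - [0,0,-0.228,-0.246,0]

```text
clock: 7.8
ee_pos: [0.5438, 0.1189, 0.3057]
eef_rot: [[-0.001, 0.708, -0.706], [-0.001, -0.706, -0.708], [-1.0, -0.0, 0.001]]
wrist_force: [-0.3, -0.8, -3.1]
width: 0.0116
```

```bash
python3 - <<'E'
from h import *
im,d,s=cam('wrist','wi1'); print(s['ee_pos'],s['wrist_force'],s['clock'],s['joint_positions'])
a=cv2.resize(im,None,fx=1.5,fy=1.5,interpolation=3)
cv2.imwrite('pics/wi1b.png',a)
im,d,s=cam('side','si1')
cv2.imwrite('pics/si1b.png',cv2.resize(im[140:290,160:310],(600,600),interpolation=3))
E
```

```text
[0.5437907  0.11887477 0.30569127] [-0.3150775  -0.84815706 -3.12413601] 7.8 [ 0.43669593  0.25056689 -0.87779621  1.47266359  0.19255572  1.50939358
 -1.22219282]
```

View pics/wi1b.png

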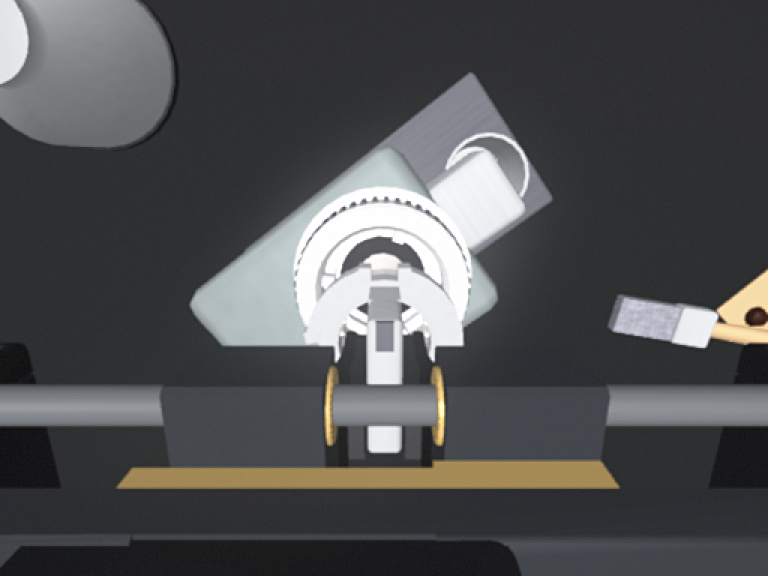

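View pics/si1b.png

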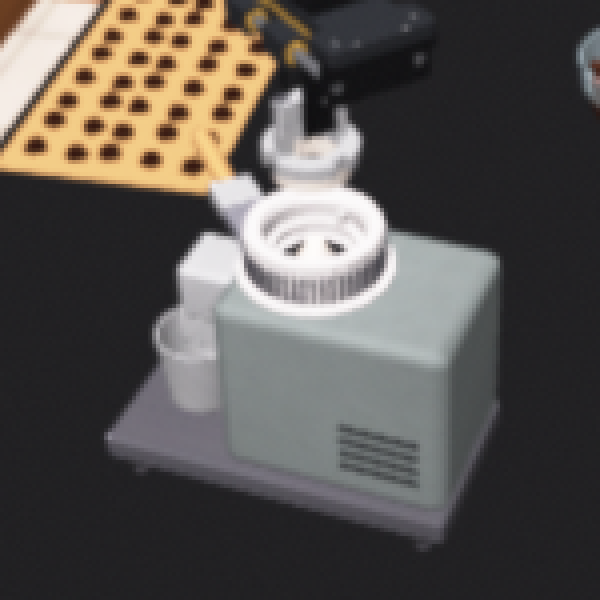

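```bash
python3 - <<'E'
from h import *
from scipy.optimize import least_squares
np.set_printoptions(precision=4,suppress=True)
Q=cloud('wrist','wi1'); z=Q[...,2]
s=np.zeros_like(z,bool); s[120:228,190:320]=1
m=(s&(z>.2225)&(z<.235)&(np.hypot(Q[...,0]-.544,Q[...,1]-.12)<.055)&(np.hypot(Q[...,0]-.544,Q[...,1]-.12)>.034))
P=Q[m]; print(len(P),np.median(P[:,2]))
# inner edge/outer edge per angle bin
a=np.degrees(np.arctan2(P[:,1]-.12,P[:,0]-.544))
E1=[];E2=[]
for lo in range(-30,130,6):
    k=(a>=lo)&(a<lo+6)
    if k.sum()>15:
        r=np.hypot(P[k,0]-.544,P[k,1]-.12); t=np.radians(lo+3)
        for E,q in((E1,3),(E2,97)):
            rr=np.percentile(r,q);E.append((.544+rr*np.cos(t),.12+rr*np.sin(t)))
for E in(E1,E2):
    E=np.array(E);x=least_squares(lambda x:np.hypot(E[:,0]-x[0],E[:,1]-x[1])-x[2],[.544,.12,.04]).x;print(len(E),x)
# burr: grip bar top points
g=(z>.325)&(z<.34)&(np.hypot(Q[...,0]-.544,Q[...,1]-.12)<.035); print(g.sum(),Q[g].min(0) if g.any() else '',cv2.minAreaRect(Q[g][:,:2].astype(np.float32)*1000))
f=(z>.28)&(z<.305)&(np.hypot(Q[...,0]-.544,Q[...,1]-.12)<.05)
P=Q[f]; print(f.sum(),np.median(P[:,2]))
a=np.degrees(np.arctan2(P[:,1]-.12,P[:,0]-.544)); E=[]
for lo in range(-30,130,5):
    k=(a>=lo)&(a<lo+5)
    if k.sum()>8 and not 33<lo<55:
        r=np.percentile(np.hypot(P[k,0]-.544,P[k,1]-.12),97);t=np.radians(lo+2.5);E.append((.544+r*np.cos(t),.12+r*np.sin(t)))
E=np.array(E);print(len(E),least_squares(lambda x:np.hypot(E[:,0]-x[0],E[:,1]-x[1])-.033,[.544,.12]).x)
E
```

```text
2682 0.22606126195083703
27 [0.5449 0.1209 0.0362]
27 [0.5449 0.121  0.0476]
2027 [0.5239 0.0985 0.325 ] ((547.6215209960938, 117.97120666503906), (49.60552978515625, 30.372350692749023), 62.471153259277344)
3066 0.29347215027446677
28 [0.5445 0.119 ]
```

Request:
jog_arm:
  commands:
    - [0,0,-0.001,-0.002,0]
    - [0,0.02,-0.001,-0.002,0]
    - [0,0.035,-0.001,-0.002,0]
    - [0,0.045,-0.001,-0.002,0]
    - [0,0.05,-0.001,-0.002,0]
    - [0,0.053,-0.001,-0.002,0]
    - [0,0.056,-0.001,-0.002,0]
    - [0,0.058,-0.001,-0.002,0]
    - [0,0.058,-0.001,-0.002,0]

```text
clock: 8.8
ee_pos: [0.5445, 0.1225, 0.2486]
eef_rot: [[0.0, 0.709, -0.705], [-0.0, -0.705, -0.709], [-1.0, 0.0, -0.0]]
wrist_force: [0.1, -1.4, -3.9]
width: 0.0119
```

Request:
jog_arm:
  commands:
    - [0,0.002,0,0,0]
    - [0,0.004,0,0,0]
    - [0,0.004,0,0,0]

```text
clock: 9.1
ee_pos: [0.5444, 0.1224, 0.2443]
eef_rot: [[-0.0, 0.709, -0.705], [-0.0, -0.705, -0.709], [-1.0, -0.0, 0.0]]
wrist_force: [-0.5, -0.3, -3.6]
width: 0.0114
```

Request:
jog_arm:
  commands:
    - [0,0.001,0,0,0]
    - [0,0.002,0,0,0]
    - [0,0.002,0,0,0]

```text
clock: 9.4
ee_pos: [0.5444, 0.1223, 0.2424]
eef_rot: [[-0.0, 0.709, -0.705], [-0.0, -0.705, -0.709], [-1.0, 0.0, 0.0]]
wrist_force: [-0.8, -0.7, -3.7]
width: 0.0118
```

Request:
jog_arm:
  commands:
    - [0,0,0.001,0.001,0]
    - [0,0.001,0.001,0.001,0]
    - [0,0.002,0.001,0.001,0]
    - [0,0.002,0.001,0.001,0]

```text
clock: 9.8
ee_pos: [0.5444, 0.1211, 0.2404]
eef_rot: [[-0.0, 0.709, -0.705], [-0.0, -0.705, -0.709], [-1.0, -0.0, 0.0]]
wrist_force: [-0.8, -0.0, -3.1]
width: 0.0119
```

Request:
jog_arm:
  commands:
    - [0,0.001,0,0,0]
    - [0,0.001,0,0,0]

```text
clock: 10.0
ee_pos: [0.5445, 0.1211, 0.2402]
eef_rot: [[0.0, 0.709, -0.705], [-0.0, -0.705, -0.709], [-1.0, 0.001, -0.0]]
wrist_force: [-3.3, -1.5, 3.6]
width: 0.0121
```

Request:
jog_arm:
  commands:
    - [0,0.0005,0,0,0.01]
    - [0,0.0005,0,0,0.02]
    - [0,0.0005,0,0,0.03]
    - [0,0.0005,0,0,0.04]
    - [0,0.0005,0,0,0.04]

```text
clock: 10.5
ee_pos: [0.5449, 0.1217, 0.2401]
eef_rot: [[0.002, 0.615, -0.789], [0.0, -0.789, -0.615], [-1.0, 0.001, -0.002]]
wrist_force: [-2.2, 0.4, 5.7]
width: 0.0118
```

Request:
jog_arm:
  commands:
    - [0,0,0,0,0.007]
    - [0,0,0,0,0.014]
    - [0,0,0,0,0.021]
    - [0,0,0,0,0.028]
    - [0,0,0,0,0.028]

```text
clock: 11.0
ee_pos: [0.5449, 0.1214, 0.2394]
eef_rot: [[0.001, 0.543, -0.84], [0.0, -0.84, -0.543], [-1.0, 0.0, -0.001]]
wrist_force: [1.3, 1.5, 3.0]
width: 0.0121
```

Request:
jog_arm:
  commands:
    - [0,0.0005,0,0,0.006]
    - [0,0.0005,0,0,0.012]
    - [0,0.0005,0,0,0.012]

```text
clock: 11.3
ee_pos: [0.5438, 0.1205, 0.2375]
eef_rot: [[-0.002, 0.511, -0.86], [-0.001, -0.86, -0.511], [-1.0, -0.0, 0.002]]
wrist_force: [-0.0, -0.0, -3.9]
width: 0.0122
```

Request:
jog_arm:
  commands:
    - [0,0.001,0,0,0]
    - [0,0.002,0,0,0]
    - [0,0.003,0,0,0]
    - [0,0.003,0,0,0]

```text
clock: 11.7
ee_pos: [0.5443, 0.121, 0.2352]
eef_rot: [[-0.0, 0.512, -0.859], [-0.0, -0.859, -0.512], [-1.0, -0.0, 0.0]]
wrist_force: [0.7, -0.4, -2.9]
width: 0.0121
```

Request:
jog_arm:
  commands:
    - [0,0.001,0,0,0]
    - [0,0.002,0,0,0]
    - [0,0.003,0,0,0]
    - [0,0.003,0,0,0]

```text
clock: 12.1
ee_pos: [0.5444, 0.121, 0.2324]
eef_rot: [[-0.0, 0.512, -0.859], [-0.0, -0.859, -0.512], [-1.0, -0.0, 0.0]]
wrist_force: [0.3, -0.4, -3.7]
width: 0.0115
```

Request:
jog_arm:
  commands:
    - [0,0.001,0,0,0]
    - [0,0.0015,0,0,0]
    - [0,0.0015,0,0,0]

```text
clock: 12.4
ee_pos: [0.5444, 0.121, 0.231]
eef_rot: [[-0.0, 0.512, -0.859], [-0.0, -0.859, -0.512], [-1.0, 0.0, 0.0]]
wrist_force: [0.3, -0.4, -3.2]
width: 0.0117
```

Request:
jog_arm:
  commands:
    - [0,0.0007,0,0,0]
    - [0,0.0007,0,0,0]

```text
clock: 12.6
ee_pos: [0.5445, 0.1211, 0.2303]
eef_rot: [[0.0, 0.512, -0.859], [-0.0, -0.859, -0.512], [-1.0, 0.0, -0.0]]
wrist_force: [-0.9, 0.1, -3.3]
width: 0.0117
```

Request:
jog_arm:
  commands:
    - [0,0.0007,0,0,0]
    - [0,0.0007,0,0,0]

```text
clock: 12.8
ee_pos: [0.5445, 0.1212, 0.2303]
eef_rot: [[0.001, 0.512, -0.859], [-0.0, -0.859, -0.512], [-1.0, 0.0, -0.0]]
wrist_force: [-2.1, -1.5, 3.5]
width: 0.0119
```

Request:
jog_arm:
  commands:
    - [0,0,0,0,0.01]
    - [0,0,0,0,0.02]
    - [0,0,0,0,0.03]
    - [0,0,0,0,0.04]
    - [0,0,0,0,0.05]
    - [0,0,0,0,0.06]
    - [0,0,0,0,0.07]
    - [0,0,0,0,0.07]

```text
clock: 13.6
ee_pos: [0.5446, 0.1211, 0.2302]
eef_rot: [[0.001, 0.312, -0.95], [-0.0, -0.95, -0.312], [-1.0, 0.001, -0.001]]
wrist_force: [-3.5, -1.8, 5.0]
width: 0.0119
```

```bash
python3 - <<'E'
from h import *
s=ctrl.observe();print(s['wrist_force'],s['wrist_torque'],s['ee_pos'],np.degrees(np.arctan2(s['eef_rot'][1,1],s['eef_rot'][0,1]))+90,s['joint_positions'])
cam('wrist','wt1')
E
```

```text
[-3.48593006 -1.82967386  4.95973064] [-0.26756791  0.74792548  0.18306747] [0.54458951 0.12114643 0.23023555] 18.15916426506692 [ 0.37937846  0.27098995 -0.80352207  1.59783284  0.19911645  1.35686902
 -1.70212627]
```

View pics/wt1.png

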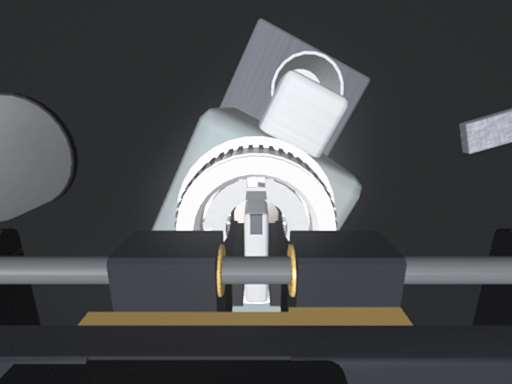

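Request:
jog_arm:
  commands:
    - [0,0,0,0,0.01]
    - [0,0,0,0,0.02]
    - [0,0,0,0,0.03]
    - [0,0,0,0,0.04]
    - [0,0,0,0,0.05]
    - [0,0,0,0,0.06]
    - [0,0,0,0,0.07]
    - [0,0,0,0,0.08]
    - [0,0,0,0,0.09]
    - [0,0,0,0,0.1]
    - [0,0,0,0,0.11]
    - [0,0,0,0,0.11]

```text
clock: 14.85
ee_pos: [0.5445, 0.121, 0.2302]
eef_rot: [[0.001, -0.028, -1.0], [-0.0, -1.0, 0.028], [-1.0, 0.0, -0.001]]
wrist_force: [-3.5, -1.5, 6.5]
width: 0.0121
```

```bash
cat > st.py <<'E'
from h import *
np.set_printoptions(precision=3,suppress=True)
s=ctrl.observe();print(s['wrist_force'],s['wrist_torque'],s['ee_pos'],np.degrees(np.arctan2(s['eef_rot'][1,1],s['eef_rot'][0,1]))+90,s['joint_positions'][6],s['clock'])
E
python3 st.py
```

```text
[-3.542 -1.546  6.519] [-0.327  0.844  0.139] [0.545 0.121 0.23 ] -1.628032539081218 -2.0356821952472317 14.85
```

Yaw now −1.6°; the stop is expected near −8°. Smaller steps from here.

Request:
jog_arm:
  commands:
    - [0,0,0,0,0.006]
    - [0,0,0,0,0.012]
    - [0,0,0,0,0.018]
    - [0,0,0,0,0.024]
    - [0,0,0,0,0.024]

```text
clock: 15.35
ee_pos: [0.5445, 0.121, 0.2302]
eef_rot: [[0.001, -0.103, -0.995], [-0.0, -0.995, 0.103], [-1.0, 0.0, -0.001]]
wrist_force: [-3.9, -1.2, 6.3]
width: 0.0118
```

```bash
python3 st.py
```

```text
[-3.916 -1.177  6.337] [-0.352  0.866  0.287] [0.545 0.121 0.23 ] -5.918937292392911 -2.108198221663732 15.35
```

Request:
jog_arm:
  commands:
    - [0,0,0,0,0.004]
    - [0,0,0,0,0.008]
    - [0,0,0,0,0.012]
    - [0,0,0,0,0.012]

```text
clock: 15.75
ee_pos: [0.5444, 0.121, 0.2302]
eef_rot: [[0.0, -0.14, -0.99], [-0.001, -0.99, 0.14], [-1.0, 0.0, -0.0]]
wrist_force: [-4.4, -2.2, 6.1]
width: 0.0117
```

```bash
python3 st.py
```

```text
[-4.36  -2.241  6.102] [-0.386  0.974  0.352] [0.544 0.121 0.23 ] -8.053138479744504 -2.1443721622862504 15.75
```

Request:
jog_arm:
  commands:
    - [0,0,0,0,0.004]
    - [0,0,0,0,0.008]
    - [0,0,0,0,0.008]

```text
clock: 16.05
ee_pos: [0.5443, 0.121, 0.2302]
eef_rot: [[0.0, -0.165, -0.986], [-0.001, -0.986, 0.165], [-1.0, 0.001, -0.0]]
wrist_force: [-4.8, -1.8, 7.0]
width: 0.0122
```

```bash
python3 st.py
```

```text
[-4.783 -1.751  7.047] [-0.46   1.154  0.565] [0.544 0.121 0.23 ] -9.471419327193772 -2.168523565854974 16.05
```

```bash
python3 - <<'E'
from h import *
im,d,s=cam('wrist','wt2')
cv2.imwrite('pics/wt2b.png',cv2.resize(im[0:320,100:420],(600,600),interpolation=3))
E
```

```text
(no output)
```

View pics/wt2b.png

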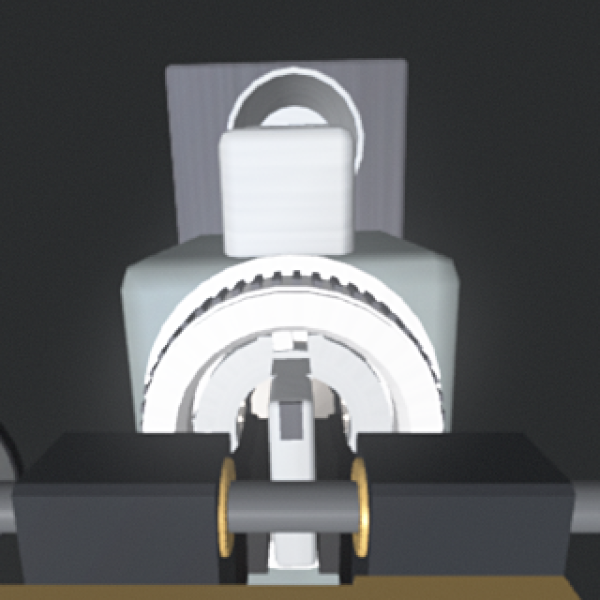

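Request:
jog_arm:
  commands:
    - [0,0,0,0,0.003]
    - [0,0,0,0,0.003]

```text
clock: 16.3
ee_pos: [0.5442, 0.121, 0.2302]
eef_rot: [[-0.0, -0.174, -0.985], [-0.001, -0.985, 0.174], [-1.0, 0.001, -0.0]]
wrist_force: [-4.6, -1.6, 6.5]
width: 0.0122
```

```bash
python3 st.py
```

```text
[-4.629 -1.573  6.453] [-0.461  1.178  0.687] [0.544 0.121 0.23 ] -9.999517240304542 -2.177487226486308 16.3
```

Request:
jog_arm:
  commands:
    - [0,-0.0005,0,0,-0.006]
    - [0,-0.0007,0,0,-0.006]
    - [0.1,-0.0007,0,0,-0.006]
    - [0.2,-0.0007,0,0,-0.006]
    - [0.3,-0.0007,0,0,-0.006]
    - [0.4,-0.0007,0,0,-0.006]
    - [0.4,-0.0007,0,0,-0.006]
    - [0.4,-0.0007,0,0,-0.006]

```text
clock: 17.1
ee_pos: [0.5446, 0.1211, 0.2303]
eef_rot: [[0.0, -0.157, -0.988], [0.0, -0.988, 0.157], [-1.0, -0.0, -0.0]]
wrist_force: [0.6, 0.3, -0.4]
width: 0.0335
```

Request:
jog_arm:
  commands:
    - [0.4,-0.01,0,0,0]
    - [0.4,-0.03,0,0,0]
    - [0.4,-0.06,0,0,0]
    - [0.4,-0.1,0,0,0]
    - [0.4,-0.14,0.0,0.02,0]
    - [0.4,-0.14,0,0.03,0]
    - [0.4,-0.14,0,0.03,0]
    - [0.4,-0.14,0,0.03,0]

```text
clock: 17.9
ee_pos: [0.5149, 0.1254, 0.3699]
eef_rot: [[-0.0, -0.157, -0.988], [-0.001, -0.988, 0.157], [-1.0, 0.001, 0.0]]
wrist_force: [-0.1, -1.3, 0.2]
width: 0.0343
```

```bash
python3 - <<'E'
from h import *
from scipy.optimize import least_squares
np.set_printoptions(precision=4,suppress=True)
im,d,s=cam('wrist','wf'); print(s['ee_pos'],s['wrist_force'],s['width'],s['clock'])
cv2.imwrite('pics/wfb.png',cv2.resize(im,None,fx=1.5,fy=1.5,interpolation=3))
Q=cloud('wrist','wf');z=Q[...,2];r=np.hypot(Q[...,0]-.545,Q[...,1]-.121)
g=(z>.248)&(z<.27)&(r<.04); print('grip',g.sum(),np.median(z[g]),cv2.minAreaRect(Q[g][:,:2].astype(np.float32)*1000))
f=(z<.23)&(r>.026)&(r<.031); print('flange z',np.median(z[f]),'rim',np.median(z[(r>.039)&(r<.046)]))
b=Q.reshape(-1,3); b=b[(b[:,2]>.17)&(b[:,2]<.205)&(np.hypot(b[:,0]-.545,b[:,1]-.12)<.2)]
print(cv2.minAreaRect(b[:,:2].astype(np.float32)*1000))
E
```

```text
[0.5149 0.1254 0.3699] [-0.1081 -1.2742  0.2166] 0.034275844146413506 17.9
grip 690 0.2580395376214214 ((544.9075317382812, 120.87092590332031), (11.879899978637695, 49.31514358520508), 81.29750061035156)
flange z 0.21809570322639937 rim 0.4639894438530801
((535.5286254882812, 121.84150695800781), (130.13340759277344, 217.1434326171875), 82.01724243164062)
```

View pics/wfb.png

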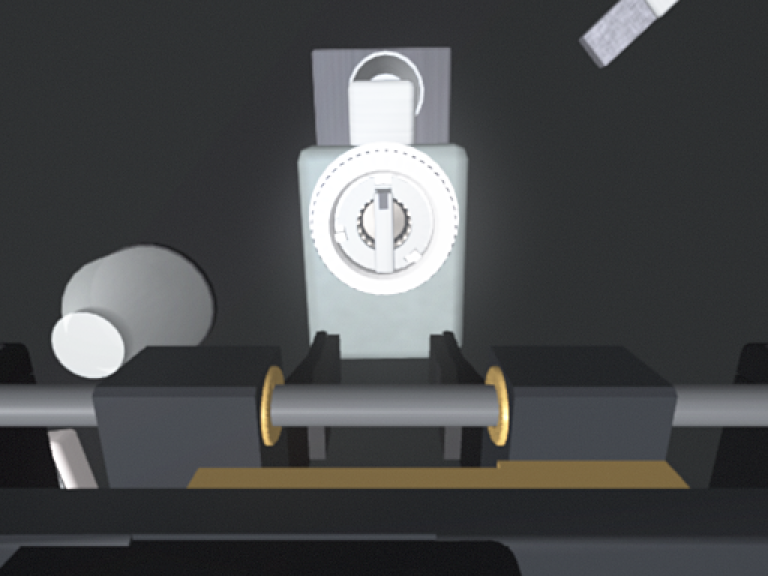

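```bash
python3 -c "
from station import ctrl
print(ctrl.hand_in())"
```

```text
the job is handed in; nothing more can be done
None
```

The upper burr is back in the mill, fully home and turned clockwise to the fine stop. I then released it, backed the gripper well clear and handed the job in after about 18 s. No verdict was reported.

- **Fitting:** I set the burr on the keys about 15° anticlockwise of the match and pressed with about 7–9 N. Turned clockwise, the notches found the keys, and it went down 10 mm until the flange seated. I then turned it with the collar, in small steps near the end, until the torque rose steadily (from about 0.35 to 0.69 N m) against the stop.
- **Last checks:** In the final camera measurement the flange top stood at 0.218 m, which matches the fully home height. The burr points at −8.7° and the mill's front at about −8.0°, a 0.7° difference that is within the key play and measurement error.
- **Forces:** The highest wrist force I saw was about 9 N, well under the limits.
- **Other things:** I touched nothing else. The cup, hopper and brush looked undisturbed in the last picture; I did not take a final picture of the bowl of beans.
- **One bad reading:** In the last script the rim height came out at 0.46 m, which is wrong because the filter also picked up the gripper in view. I went by the earlier consistent value of 0.226 m instead.

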